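# Check the stop button of the lock tester

## Task

Check the stop button on the lock-test bench: press the winged mushroom button straight down until it latches and take the hand off it so that it is seen to stay down by itself, then push one of its wings round clockwise (seen from above) with the fingertips until the latch lets go and the button springs back up, and take the hand away. Only touch and push with the fingers, and do not grip the button or force its wings (40 N is too much). Do not press the flat start button on the other box, and leave the loose things on the bench where they are.

Things in the scene. Friction and masses are not known exactly. Their poses are not given: they have to be found in the camera images.
- stop_box: stop station: grey enclosure 110 x 110 mm and 70 mm tall, fixed to the table, with the winged mushroom button in the middle of its top. Origin: centre of its underside, z up
- cap: aluminium mushroom head, turns and sinks with the button. Dome 56 mm across, flat top 28 mm across. Two wings: radial upright plates 8 mm thick along the cap's own +y and -y, out to 50 mm from the axis, 16 mm high, tops level with the dome top, undersides 17 mm above the cap's origin. Origin on the turning axis, level with the enclosure's top (70 mm above the table) while up; z up
- cap_top (a point): centre of the flat top of the mushroom dome, 33 mm above the cap's origin, on the turning axis (103 mm above the table while the button is up)
- wing_1 (a point): point in the wing on the cap's +y side, 45 mm from the turning axis, half-way up the wing (8 mm below its top) and in the middle of its thickness
- wing_2 (a point): the same point in the opposite wing, on the cap's -y side
- plunger (a joint): how far the button is pushed in, m: 0 up, 0.0115 hard down. A spring pushes it up, and pushing takes about 4 N at first and up to about 10 N near the end, a little more if quick; short of the latch it springs back; a latch snaps in at about 0.009 to 0.010 and then holds it at about 0.009 when let go
- mushroom (a joint): how far the head is turned clockwise seen from above, rad: 0 at rest to 0.9 at its stop. A spring turns it back when let go (about 0.03 to 0.1 N m). With the button latched down, the latch lets go at about 0.5 and the button springs up; the head then turns back to 0 once nothing holds it
- start_box: start station: the same grey enclosure, 110 x 110 x 70 mm, fixed to the table, but with a small flat button instead of the mushroom. Origin: centre of its underside
- start (a joint): how far the flat start button (32 mm across, top 88 mm above the table) on the start station is pushed in, m; to be left alone at 0
- canister: screw-top aluminium canister, 72 mm diameter, 90 mm tall, loose. Origin: underside. To be left alone
- padlock: blue enamel padlock lying flat, 75 x 50 x 24 mm, loose. Origin: underside. To be left alone
- coin_cup: open steel coin return cup, 54 mm diameter, 42 mm tall, loose; stands between the two control stations. Origin: underside. To be left alone
- tube_key: small silver tubular key lying flat, 54 mm long, 9 mm thick, loose. Origin: underside. To be left alone
- door_latch: matte black locker door latch lying flat, 90 x 45 x 24 mm, loose. Origin: underside. To be left alone
- spare_cam: flat steel lock cam, 55 x 22 x 6 mm, loose. Origin: underside. To be left alone
- coin_stack: stack of coins, 24 mm diameter, 15 mm tall, loose. Origin: underside. To be left alone
There are look-alikes about, which are no part of the job. Leave any pink or purple look-alike of the stop_box alone.

How it is judged:
By the outcome, as a careful person would: the job done as asked, in the order asked, and still so for the second after the job is handed in, with the robot touching nothing.
It also fails if it takes over 38 s, if anything falls off the work surface, if the arm or the gripper's body presses on something with over 40 N, if the wrist force passes 120 N, or if a joint passes its speed limit or range.

## Robot

A 6-joint arm with a two-finger parallel gripper is mounted at the origin on the work surface. World frame = base frame: x ahead of the robot, y to its left, z up, the work surface at z = 0. Lengths are in m, angles in rad, forces in N, time in s.
With the tool pointing down it reaches from about 0.4 to 0.925 m from the base axis. Payload 12.5 kg.
Tool frame: the origin (TCP) lies at the very end of the fingers, on their centre line; the grasp point (between the pads) lies 19 mm behind it; x points along the fingers, y is the direction in which the jaws open and shut, and the axes are right-handed (so a half turn about x gives the same grasp; the last joint's range is limited). The gripper opens to 95 mm and grips with 3 to 60 N. Pads are 20 mm wide; open, the fingers measure 119 mm over their backs; the gripper's body (75 mm by 180 mm) begins 59 mm behind the grasp point.
Start: joints at [1.01, 0.491, 1.559, -0, 1.092, -0.106], TCP at [0.275, 0.561, 0.215] pointing down, gripper open.
Joint ranges: [-3.1, 3.1], [-0.84, 2.19], [0.05, 2.79], [-1.13, 4.28], [0.06, 2.93], [-2.69, 2.69]. Speed limits (rad/s): [2.22, 2.22, 2.79, 3.14, 3.14, 3.14].

## Interface

Orientations are given as a rotation vector (axis times angle).
In Python, from plant import bot, imaging gives the robot as it stands. The module is installed in compiled form; this text tells all that it offers.
- The arm moves only by the tool drive_tool, never from a script. Its argument "commands" is one flat list of numbers, 5 for each row, row after row: the opening, from -1 (shut) to 1 (fully open), so that 0 is half open, then the shift along the world's x, y, z in cm, then the turn about the world's z in rad. In form: [hand, dx, dy, dz, twist, hand, dx, dy, dz, twist, ...]. A call has 1 to 8 rows; each row shifts and turns the pose as measured when the row begins; what a row does not reach is not made up. A row lasts 1/10 s, in which the tool goes at most 50 mm and 8.59 degrees, less where a joint would pass 70% of its speed; a pose out of reach is approached as far as the arm can. A call is refused whole if a number of a shift passes 5 or a number of a turn 0.15, either way. A call with a gripper value outside its range is refused whole. The fingers move at their own pace and stop on an object; "newtons" is the grip in N (left out, the last holds). Time passes only in rows, so rows that do not move let the fingers close. It gives the time, the measured TCP pose, the force and the opening at its end, in the units of the state.
- bot.read_state(): the state, without advancing time (a new reading comes with each control period).
- imaging.camera(name): name is "scene" or "top" or "wrist"; returns (picture, depth): 384x512x3 uint8, red, green, blue; 384x512 float32, m along the optical axis (not along the pixel's ray), 0 where there is no reading.
- imaging.camera_info(name): a dict with "vertical_fov" (degrees; the focal length in pixels is half the picture's height over the tangent of half this angle, whatever the lens; pixels are square), "cx", "cy" (the principal point, pixels), "view" (4x4, takes a point from world to camera coordinates); the wrist camera has in their place "tool_from_camera" (4x4, takes a point from camera to tool coordinates, whose origin is the TCP and whose axes are the tool frame's). Camera axes: x right, y down, z forward; pixel columns grow to the right and rows downward; lengths in m; the calibration is good to about 2 mm. A picture is of the moment at which its call begins: read the wrist's pose just before it. camera_info takes no time and is no camera call.
- bot.finish_job(): hands the job in, once; it reports no verdict.
The state is a dict: "t": time; "joints": joint angles; "qd": joint speeds; "effort": joint torques, N m; "eef_pos": TCP position; "ee_rot": TCP orientation; "contact_force": force on the tool from outside, world axes, zero at the start; "wrist_torque": the same for the moment, N m; "gripper_width": finger opening in m.
Only numpy, scipy, OpenCV 4.12 (cv2) and the standard library are available. Lean on these libraries where they do the work, as an engineer would, in place of code of your own. Each camera call takes 0.05 s, during which the arm holds its last target. There are 200 camera calls.

## Working session

There is one attempt and no reset: what is moved stays moved. The work goes in short steps, Python scripts to look and compute and a tool call to move; the robot and the scene stay as the last step left them, time stands still between calls to the robot, and variables do not carry over. Pictures are saved under pics/ and viewed, about 8 in all and at most 12, crops included, and the job is handed in when it is done.

Besides the shell and the picture viewer there is one more tool, called after ">>>" by a JSON object that holds its "fn" and its "kwargs", one argument or row to a line. drive_tool: Moves the arm, as the interface text tells. Its arguments: {"type":"object","properties":{"commands":{"type":"array"},"newtons":{"type":"number"}},"required":["commands"]}

```bash
mkdir -p pics
python3 - <<'E'
from plant import bot, imaging
import cv2,numpy as np
s=bot.read_state();print({k:np.round(v,3) for k,v in s.items()})
for n in("top","scene"):
    p,d=imaging.camera(n);np.savez(f"{n}.npz",p=p,d=d);cv2.imwrite(f"pics/{n}.png",p[:,:,::-1]);print(n,imaging.camera_info(n))
print(imaging.camera_info("wrist"))
E
```

```text
{'t': np.float64(0.0), 'joints': array([ 1.01 ,  0.492,  1.559, -0.   ,  1.092, -0.106]), 'qd': array([-0.   ,  0.001, -0.   , -0.001, -0.   ,  0.   ]), 'effort': array([ 1.0000e-03, -6.1266e+01, -2.5818e+01,  6.9000e-02,  4.8000e-02,
       -0.0000e+00]), 'eef_pos': array([0.274, 0.561, 0.214]), 'ee_rot': array([ 0.356,  1.542, -0.357]), 'contact_force': array([ 0.639, -0.302, -0.124]), 'wrist_torque': array([-0.008,  0.029, -0.042]), 'gripper_width': np.float64(0.095)}
top {'vertical_fov': 49.080363952659084, 'cx': 256.8523966214844, 'cy': 188.97235349769454, 'view': array([[-0.00612695, -0.99982954,  0.01741725, -0.08894593],
       [-0.9936961 ,  0.00413776, -0.11203095,  0.5280678 ],
       [ 0.11193978, -0.01799386, -0.99355206,  1.25148586],
       [ 0.        ,  0.        ,  0.        ,  1.        ]])}
scene {'vertical_fov': 55.27146024020145, 'cx': 256.567702193026, 'cy': 199.10342190147142, 'view': array([[-0.16781715,  0.9858068 ,  0.00472733,  0.17846684],
       [ 0.65975994,  0.11587364, -0.74248914, -0.27740257],
       [-0.73249862, -0.12148351, -0.66984143,  1.49762415],
       [ 0.        ,  0.        ,  0.        ,  1.        ]])}
{'vertical_fov': 60.5084981498137, 'cx': 253.260859996751, 'cy': 186.91664649285906, 'tool_from_camera': array([[ 1.09553619e-03, -2.53308907e-01,  9.67384824e-01,
        -1.71027271e-01],
       [ 9.99999361e-01,  6.28273184e-06, -1.13082611e-03,
        -6.66514566e-05],
       [ 2.80370507e-04,  9.67385444e-01,  2.53308752e-01,
        -7.14186906e-02],
       [ 0.00000000e+00,  0.00000000e+00,  0.00000000e+00,
         1.00000000e+00]])}
```

View pics/top.png

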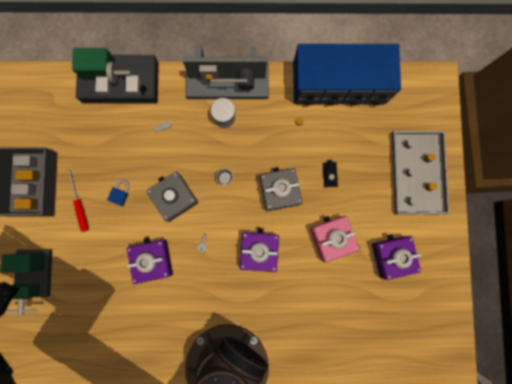

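View pics/scene.png

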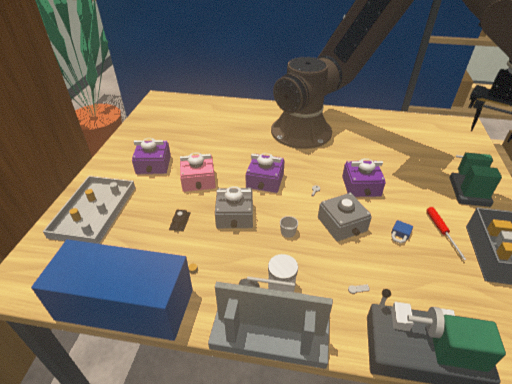

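Top view candidates: the grey winged station at (281,189) is the stop box. The grey station at (171,197) has the flat button, so it is the start box. The purple stations (149,260), (259,251), (398,257) and the pink one (335,238) are look-alikes. I choose (281,189).

```bash
cat > h.py <<'E'
import numpy as np,cv2
from plant import bot,imaging
from scipy.spatial.transform import Rotation as R
def cloud(name,p=None,d=None,T=None):
    i=imaging.camera_info(name);f=192/np.tan(np.radians(i["vertical_fov"]/2))
    v,u=np.mgrid[:384,:512]
    c=np.stack([(u-i["cx"])/f*d,(v-i["cy"])/f*d,d],-1)
    M=np.linalg.inv(i["view"]) if T is None else T
    return c@M[:3,:3].T+M[:3,3]
def wrist():
    s=bot.read_state();p,d=imaging.camera("wrist")
    T=np.eye(4);T[:3,:3]=R.from_rotvec(s["ee_rot"]).as_matrix();T[:3,3]=s["eef_pos"]
    return p,d,cloud("wrist",d=d,T=T@imaging.camera_info("wrist")["tool_from_camera"])
E
python3 - <<'E'
from h import *
z=np.load("top.npz");P=cloud("top",d=z["d"])
for n,(x0,x1,y0,y1) in {"stop":(255,308,160,216),"start":(142,202,166,224)}.items():
    Q=P[y0:y1,x0:x1].reshape(-1,3)
    for lo,hi in((.062,.078),(.085,.12)):
        q=Q[(Q[:,2]>lo)&(Q[:,2]<hi)]; r=cv2.minAreaRect((q[:,:2]*1000).astype(np.float32))
        print(n,lo,len(q),q.mean(0).round(4),np.percentile(q[:,2],[5,50,95]).round(4),r)
cv2.imwrite("pics/crop.png",cv2.resize(z["p"][160:216,250:310,::-1],None,fx=8,fy=8,interpolation=cv2.INTER_CUBIC))
s=bot.read_state();print(R.from_rotvec(s["ee_rot"]).as_matrix().round(3))
E
```

```text
stop 0.062 927 [ 0.5243 -0.1599  0.0698] [0.0652 0.0699 0.074 ] ((525.6267700195312, -160.63760375976562), (108.84086608886719, 108.11908721923828), 10.444146156311035)
stop 0.085 325 [ 0.5253 -0.1604  0.0979] [0.0875 0.0994 0.1055] ((526.1981201171875, -160.70664978027344), (54.020137786865234, 86.93328094482422), 41.74031066894531)
start 0.062 1079 [0.5051 0.1636 0.07  ] [0.0656 0.0699 0.0746] ((505.8985900878906, 163.84024047851562), (107.98076629638672, 108.5794906616211), 32.767330169677734)
start 0.085 110 [0.5062 0.165  0.0898] [0.0855 0.0898 0.0948] ((505.6651611328125, 165.07089233398438), (39.5734977722168, 36.51253890991211), 45.00857925415039)
[[-0.001  0.439  0.898]
 [-0.001  0.898 -0.439]
 [-1.    -0.001 -0.   ]]
```

View pics/crop.png

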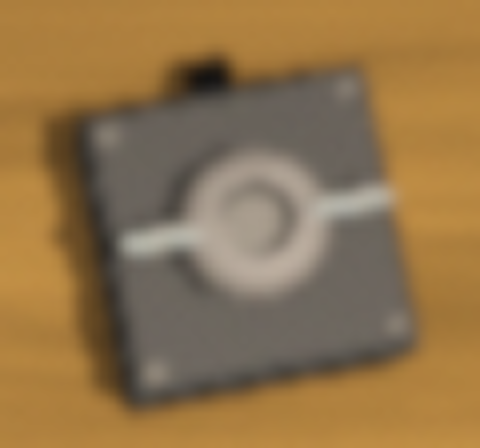

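The crop confirms it: a grey box with a mushroom centred at world (0.526, -0.161) and wings along about 100° (box yaw 10.4°). The heights (0.070 box, about 0.10 cap) and the 109 mm size both match. Now moving above it.

>>> {"fn": "drive_tool", "kwargs": {
  "commands": [-1,1.6,-4.5,0,0.05,-1,1.6,-4.5,0,0.05,-1,1.6,-4.5,0,0.05,-1,1.6,-4.5,0,0.05,-1,1.6,-4.5,0,0.05,-1,1.6,-4.5,0,0.05,-1,1.6,-4.5,0,0.05,-1,1.6,-4.5,0,0],
  "newtons": 20
}}

```text
t: 0.9
eef_pos: [0.4016, 0.192, 0.2113]
ee_rot: [0.061, 1.572, -0.066]
contact_force: [-0.3, 1.0, -0.0]
gripper_width: 0.0364
```

>>> {"fn": "drive_tool", "kwargs": {
  "commands": [-1,1.6,-4.5,0,0,-1,1.6,-4.5,0,0,-1,1.6,-4.5,0,0,-1,1.6,-4.5,0,0,-1,1.6,-4.5,0,0,-1,1.6,-4.5,0,0,-1,1.6,-4.5,0,0,-1,0,0,0,0]
}}

```text
t: 1.7
eef_pos: [0.5161, -0.142, 0.2106]
ee_rot: [0.065, 1.571, -0.07]
contact_force: [-0.3, 0.9, -0.1]
gripper_width: 0.0002
```

Run:
```python
from h import *
p,d,P=wrist()
s=bot.read_state();print(s["eef_pos"],R.from_rotvec(s["ee_rot"]).as_matrix().round(3))
r=np.hypot(P[...,0]-.526,P[...,1]+.16)
m=(d>0)&(r<.055)&(P[...,2]>.085)&(P[...,2]<.11)
q=P[m]; print(len(q),q.mean(0),np.percentile(q[:,2],[5,50,95]),cv2.minAreaRect((q[:,:2]*1000).astype(np.float32)))
for nm,b in(("y+",q[:,1]>-.16+.032),("y-",q[:,1]<-.16-.032)):
    w=q[b];print(nm,len(w),w.mean(0) if len(w) else '',w.min(0),w.max(0))
b=(d>0)&(r<.1)&(abs(P[...,2]-.07)<.004);print(cv2.minAreaRect((P[b][:,:2]*1000).astype(np.float32)))
cv2.imwrite("pics/w1.png",p[:,:,::-1])
```

```text
[ 0.51503914 -0.13992948  0.21046074] [[-0.003  0.085  0.996]
 [-0.002  0.996 -0.085]
 [-1.    -0.002 -0.003]]
3183 [ 0.52118762 -0.16185039  0.0987577 ] [0.08848419 0.10107635 0.10425266] ((523.4910278320312, -162.5963134765625), (88.37815856933594, 54.7592658996582), 71.90621185302734)
y+ 196 [ 0.51512667 -0.12095544  0.10156163] [ 0.51134495 -0.1279638   0.0891863 ] [ 0.5216343  -0.11376526  0.10623388]
y- 249 [ 0.53035699 -0.20146418  0.10162911] [ 0.52562629 -0.21121141  0.08922695] [ 0.53697527 -0.19201025  0.1056733 ]
((524.1121826171875, -162.5235595703125), (103.78168487548828, 104.06099700927734), 10.69997787475586)
```

View pics/w1.png

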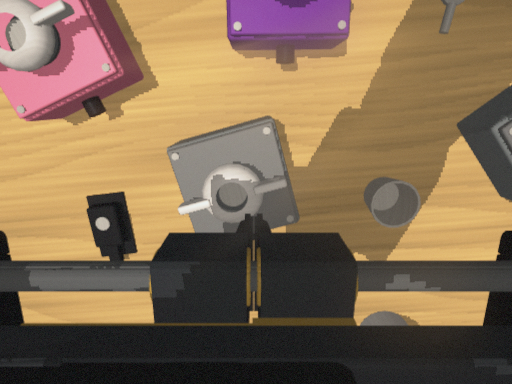

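The wrist view shows the grey stop station at pixel (235,190), with the wings at (195,207) and (270,187). Combined, the axis is at about (0.524, -0.161). I'll go down to just above the cap.

>>> {"fn": "drive_tool", "kwargs": {
  "commands": [-1,0.9,-2.1,-1,0,-1,0,0,-2.5,0,-1,0,0,-2.5,0,-1,0,0,-2,0,-1,0,0,-1,0,-1,0,0,0,0]
}}

```text
t: 2.35
eef_pos: [0.5223, -0.156, 0.1178]
ee_rot: [0.064, 1.574, -0.065]
contact_force: [-0.4, 0.9, -0.4]
gripper_width: 0.0002
```

>>> {"fn": "drive_tool", "kwargs": {
  "commands": [-1,0.2,-0.5,-0.5,0,-1,0,0,-0.5,0,-1,0,0,-0.3,0,-1,0,0,0,0]
}}

```text
t: 2.75
eef_pos: [0.5254, -0.1608, 0.1062]
ee_rot: [0.062, 1.571, -0.065]
contact_force: [-0.4, 0.4, 0.4]
gripper_width: 0.0006
```

>>> {"fn": "drive_tool", "kwargs": {
  "commands": [-1,0,0,-0.3,0,-1,0,0,-0.3,0,-1,0,0,-0.3,0,-1,0,0,-0.2,0,-1,0,0,0,0]
}}

```text
t: 3.25
eef_pos: [0.5258, -0.161, 0.0966]
ee_rot: [0.062, 1.569, -0.066]
contact_force: [-0.8, 0.5, 4.0]
gripper_width: 0.0002
```

>>> {"fn": "drive_tool", "kwargs": {
  "commands": [-1,0,0,-0.3,0,-1,0,0,-0.1,0,-1,0,0,0,0]
}}

```text
t: 3.55
eef_pos: [0.5258, -0.161, 0.0935]
ee_rot: [0.062, 1.568, -0.066]
contact_force: [-0.7, 1.1, 5.3]
gripper_width: 0.0004
```

>>> {"fn": "drive_tool", "kwargs": {
  "commands": [-1,0,0,-0.2,0,-1,0,0,-0.1,0,-1,0,0,0,0]
}}

```text
t: 3.85
eef_pos: [0.5258, -0.161, 0.0922]
ee_rot: [0.061, 1.567, -0.067]
contact_force: [-1.1, 1.1, 5.3]
gripper_width: 0.0001
```

>>> {"fn": "drive_tool", "kwargs": {
  "commands": [-1,0,0,-0.2,0,-1,0,0,-0.1,0,-1,0,0,0,0]
}}

```text
t: 4.15
eef_pos: [0.5258, -0.161, 0.0923]
ee_rot: [0.06, 1.565, -0.067]
contact_force: [-0.9, 0.3, 4.5]
gripper_width: 0.0005
```

>>> {"fn": "drive_tool", "kwargs": {
  "commands": [-1,0,0,-0.3,0]
}}

```text
t: 4.25
eef_pos: [0.5262, -0.1611, 0.0912]
ee_rot: [0.06, 1.564, -0.068]
contact_force: [-11.1, 5.8, 51.5]
gripper_width: 0.0004
```

>>> {"fn": "drive_tool", "kwargs": {
  "commands": [-1,0,0,1,0,-1,-1.5,0,2,0,-1,-2,0,2,0,-1,-2,0,0,0,-1,0,0,0,0]
}}

```text
t: 4.75
eef_pos: [0.47, -0.1611, 0.1435]
ee_rot: [0.059, 1.562, -0.068]
contact_force: [-0.0, -0.5, 0.5]
gripper_width: 0.0008
```

```bash
cat > capz.py <<'E'
from h import *
p,d,P=wrist()
r=np.hypot(P[...,0]-.525,P[...,1]+.161)
b=(d>0)&(r<.08)&(abs(P[...,2]-.07)<.004)
m=(d>0)&(r<.055)&(P[...,2]>.078)&(P[...,2]<.11);q=P[m]
print("box",np.median(P[b][:,2]),"cap",len(q),np.percentile(q[:,2],[50,90,98]))
for nm,b in(("y+",q[:,1]>-.161+.032),("y-",q[:,1]<-.161-.032)):
    w=q[b];print(nm,len(w)); len(w) and print(w.mean(0),w.min(0),w.max(0))
s=bot.read_state();print(s["t"],s["eef_pos"],s["contact_force"])
E
python3 - <<'E'
import capz,cv2
cv2.imwrite("pics/w2.png",capz.p[:,:,::-1])
E
```

```text
box 0.07072511942661791 cap 18 [0.09322013 0.09422179 0.09484207]
y+ 0
y- 0
4.8 [ 0.47136116 -0.1614677   0.14372059] [0.15235765 0.01246705 0.44560164]
```

View pics/w2.png

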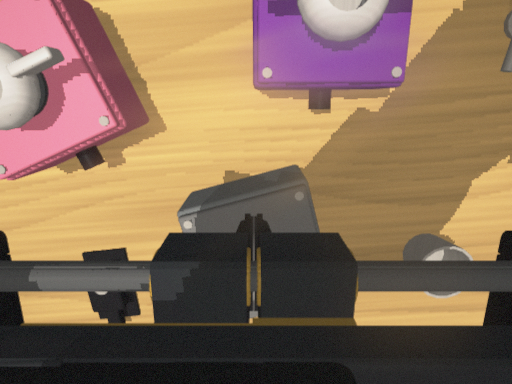

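The hand hides the cap in this view, because the camera looks toward the base. I'll check the cap height with the fixed cameras.

```bash
cat > chk.py <<'E'
from h import *
import sys
for n in ("scene","top"):
    p,d=imaging.camera(n);P=cloud(n,d=d)
    r=np.hypot(P[...,0]-.525,P[...,1]+.161)
    m=(d>0)&(r<.055)&(P[...,2]>.076)&(P[...,2]<.115);q=P[m]
    rc=r[m]; print(n,"flat z",np.median(q[rc<.012][:,2]) if (rc<.012).any() else None)
    for s in(1,-1):
        w=q[(s*(q[:,1]+.161)>.033)]; print(s,len(w)); len(w) and print(w.mean(0).round(4),np.median(w[:,2]).round(4))
    if len(sys.argv)>1 and n=="scene": cv2.imwrite(sys.argv[1],cv2.resize(p[150:260,180:300,::-1],None,fx=5,fy=5,interpolation=cv2.INTER_CUBIC))
s=bot.read_state();print(s["t"],s["eef_pos"],s["contact_force"])
E
python3 chk.py pics/s2.png
python3 - <<'E'
from h import *
for n in("scene","top"):
    z=np.load(f"{n}.npz");P=cloud(n,d=z["d"]);r=np.hypot(P[...,0]-.525,P[...,1]+.161)
    print("before",n,np.median(P[(r<.012)&(P[...,2]>.08)][:,2]))
E
```

```text
scene flat z 0.07812058109610126
1 30
[ 0.5219 -0.1195  0.0876] 0.0887
-1 25
[ 0.5371 -0.2012  0.0883] 0.089
top flat z None
1 0
-1 0
4.9 [ 0.4723114  -0.16157611  0.14316967] [-0.47475488 -0.66009559  0.39366552]
before scene 0.08672818577315988
before top 0.08846187890701895
```

View pics/s2.png

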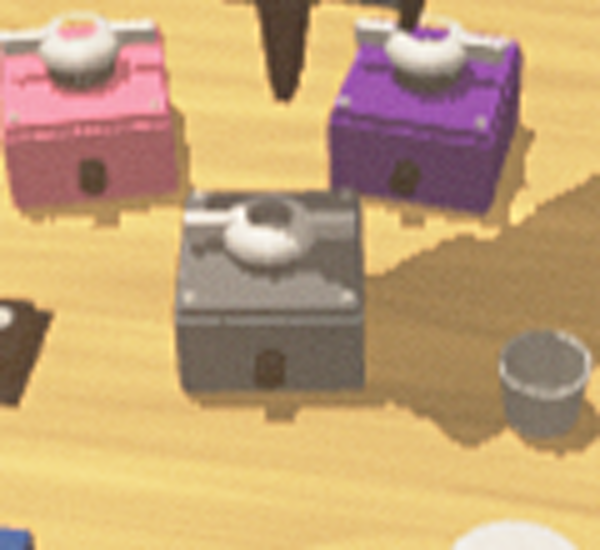

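Latched: the flat top sits about 8.6 mm lower with the hand off, and the grey cap looks sunk compared with its neighbours. Next I go to the base side of wing_1 (about (0.517, -0.117)) and push it toward +x, which is clockwise.

>>> {"fn": "drive_tool", "kwargs": {
  "commands": [-1,0.8,2.2,0,0,-1,0.8,2.2,0,0,-1,0,0,0,0]
}}

```text
t: 5.2
eef_pos: [0.491, -0.117, 0.142]
ee_rot: [0.059, 1.561, -0.069]
contact_force: [1.0, 0.1, 0.3]
gripper_width: 0.0005
```

>>> {"fn": "drive_tool", "kwargs": {
  "commands": [-1,-0.3,0,-2,0,-1,0,0,-2,0,-1,0,0,-1,0,-1,0,0,-0.5,0,-1,0,0,0,0]
}}

```text
t: 5.7
eef_pos: [0.4904, -0.118, 0.0841]
ee_rot: [0.057, 1.56, -0.067]
contact_force: [1.0, -1.0, -0.0]
gripper_width: 0.0005
```

>>> {"fn": "drive_tool", "kwargs": {
  "commands": [-1,0.3,0,-0.4,0,-1,0.5,0,0,0,-1,0.4,0,0,0,-1,0,0,0,0]
}}

```text
t: 6.1
eef_pos: [0.5043, -0.1186, 0.0812]
ee_rot: [0.057, 1.559, -0.068]
contact_force: [-1.3, -0.4, -0.5]
gripper_width: 0.0004
```

>>> {"fn": "drive_tool", "kwargs": {
  "commands": [-1,0.4,0,0,0,-1,0.4,0,0,0,-1,0.4,0,0,0]
}}

```text
t: 6.4
eef_pos: [0.5163, -0.1184, 0.0815]
ee_rot: [0.057, 1.56, -0.067]
contact_force: [-3.0, -1.8, -0.1]
gripper_width: 0.0005
```

>>> {"fn": "drive_tool", "kwargs": {
  "commands": [-1,0.4,0,0,0,-1,0.3,0,0,0,-1,0.3,0,0,0]
}}

```text
t: 6.7
eef_pos: [0.5268, -0.1184, 0.0815]
ee_rot: [0.057, 1.561, -0.067]
contact_force: [-2.9, -0.2, -0.6]
gripper_width: 0.0004
```

```bash
python3 chk.py pics/s3.png
```

```text
scene flat z 0.08769611059909987
1 66
[ 0.54   -0.1169  0.1012] 0.1014
-1 18
[ 0.5112 -0.2002  0.0964] 0.0974
top flat z None
1 0
-1 0
6.8 [ 0.52703907 -0.11840738  0.08148133] [-2.35909035 -0.13893204 -0.68254706]
```

View pics/s3.png

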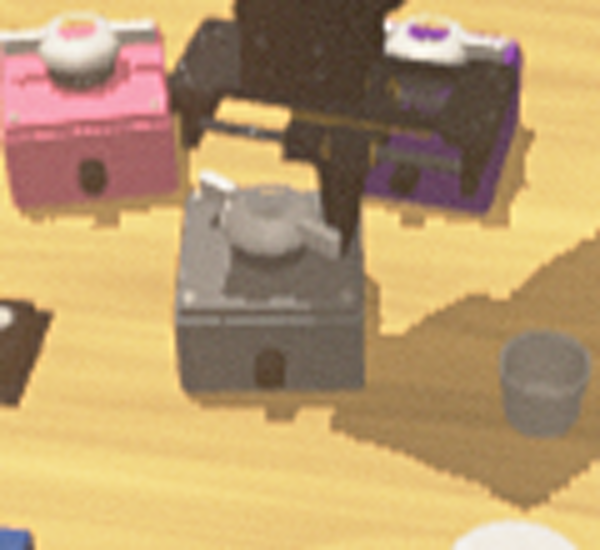

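The wing has turned clockwise and the cap is back up (flat z 0.088, against 0.078 latched). Backing off in -x and then up.

>>> {"fn": "drive_tool", "kwargs": {
  "commands": [-1,-0.8,0,0,0,-1,-1,0,0,0,-1,-1.5,0,0,0,-1,-1.5,0,0,0,-1,-0.5,0,2,0,-1,-1,0,4,0,-1,-2,0,4,0,-1,0,0,0,0]
}}

```text
t: 7.6
eef_pos: [0.4372, -0.1182, 0.1842]
ee_rot: [0.056, 1.558, -0.068]
contact_force: [0.1, -0.0, -0.9]
gripper_width: 0.0005
```

>>> {"fn": "drive_tool", "kwargs": {
  "commands": [-1,0,4,2,0,-1,0,4,0,0,-1,0,4,0,0,-1,0,0,0,0,-1,0,0,0,0]
}}

```text
t: 8.1
eef_pos: [0.4361, 0.0044, 0.2045]
ee_rot: [0.058, 1.55, -0.072]
contact_force: [0.4, 0.1, -0.0]
gripper_width: 0.0005
```

```bash
python3 chk.py
python3 - <<'E'
from h import *
p,d=imaging.camera("scene");cv2.imwrite("pics/end.png",p[:,:,::-1])
E
```

```text
scene flat z 0.08696238606608797
1 35
[ 0.5214 -0.1193  0.097 ] 0.0969
-1 27
[ 0.5377 -0.2017  0.0967] 0.0969
top flat z 0.08861715845627771
1 17
[ 0.5185 -0.119   0.1002] 0.1006
-1 18
[ 0.5334 -0.2012  0.1019] 0.1026
8.2 [0.43606908 0.00360935 0.20448715] [-0.84519487 -0.37075749 -0.02728347]
```

View pics/end.png

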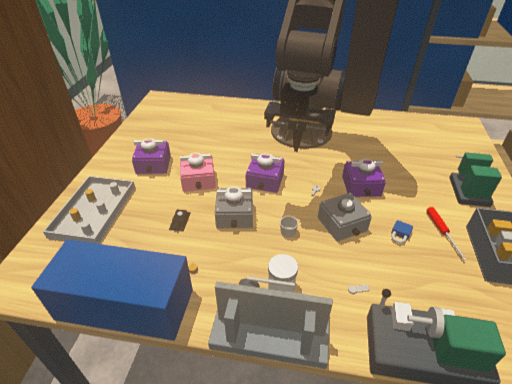

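The stop button at (234,197) is up with its wings back at rest, the loose things sit where they did at the start, and the hand is clear.

```bash
python3 -c "
from plant import bot
print(bot.finish_job())"
```

```text
the job is handed in; nothing more can be done
None
```

The stop button check is done and handed in at about 8.2 s. I pressed the mushroom button until it latched and took the hand off. I then pushed wing_1 clockwise with closed fingertips until the latch let go, and moved the hand clear.

- **Latched:** with the hand off, the cap's top measured about 8.6 mm lower than before (0.078 against 0.087 m).
- **Released:** after the wing push, the cap was back at its starting height in both fixed cameras (0.087 and 0.089 m). The wings had turned back to rest.
- **Forces:** readings during the wing push stayed under about 4 N. The last downward press briefly reached 51.5 N at the wrist, with the fingertips on the dome top at the button's hard stop. That is under the 120 N wrist limit, but harder than it needed to be.
- **Other things:** in the last picture the loose things were where they started. The fingers never went down near the start button, though I did not measure it again.
- **Failed check:** the wrist picture right after the press was blocked by the gripper, so I confirmed the latch with the scene camera instead.

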